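# Sort sealed glass weights by heft into their cups

### The arm

A 7-joint arm with a two-finger parallel gripper is mounted at the origin on the work surface. World frame = base frame: x ahead of the robot, y to its left, z up, the work surface at z = 0. Lengths are in m, angles in rad, forces in N, time in s.
With the tool pointing down it reaches from about 0.4 to 0.85 m from the base axis. Payload 10.4 kg.
Tool frame: the origin (TCP) lies at the very end of the fingers, on their centre line; the grasp point (between the pads) lies r.grip_depth behind it (r.grip_depth is the distance from the TCP to the grasp point, in m); y points along the fingers, z is the direction in which the jaws open and shut, and the axes are right-handed (so a half turn about y gives the same grasp; the last joint's range is limited). The gripper opens to 87 mm and grips with 3 to 60 N. Pads are 19 mm wide; open, the fingers measure 117 mm over their backs; the gripper's body (75 mm by 190 mm) begins 51 mm behind the grasp point.
Start: joints at [-1.343, 0.332, -0.065, 1.46, 0.022, 1.35, -0.088], TCP at [0.155, 0.605, 0.223] pointing down, gripper open.
Joint ranges: [-2.6, 2.6], [-0.5, 2.12], [-1.47, 1.34], [0.16, 2.42], [-1.27, 4.41], [0.06, 2.06], [-2.6, 2.6]. Speed limits (rad/s): [2.22, 2.22, 2.79, 2.79, 3.14, 3.14, 3.14].

### API

Orientations are given as a unit quaternion [x, y, z, w].
In Python, from bench import r gives the robot as it stands.
- The arm moves only by the shell command python3 -m jog 'ROWS' [OPENING] [FORCE]. ROWS is JSON, a list of rows, each a list of 6 numbers: the shift along the tool's x, y, z in m, then the turn, a rotation vector about the tool's x, y, z in degrees. A call has 1 to 12 rows; each row shifts and turns the pose as measured when the row begins, along the tool's axes as they then stand; what a row does not reach is not made up. A row lasts 1/12 s, in which the tool goes at most 41.7 mm and 7.16 degrees, less where a joint would pass 70% of its speed; a pose out of reach is approached as far as the arm can. A call with a gripper value outside its range is refused whole. OPENING is the opening, from -1 (shut) to 1 (fully open), so that 0 is half open, set as the call begins (- or left out, the last holds). The fingers move at their own pace and stop on an object; FORCE is the grip in N (left out, the last holds). Time passes only in rows, so rows that do not move let the fingers close. It gives the time, the measured TCP pose, the force and the opening at its end, in the units of the state.
- r.read_state(): the state, without advancing time (a new reading comes with each control period).
- r.camera(name): name is "side" or "top"; returns a dict with "image" (384x512x3 uint8, red, green, blue), "range_z" (384x512 float32, m along the optical axis (not along the pixel's ray), 0 where there is no reading), "K" (3x3 intrinsics, pixels), "R" (3x3) and "t" (3): a world point X has camera coordinates R X + t. Camera axes: x right, y down, z forward; pixel columns grow to the right and rows downward; lengths in m; the calibration is good to about 2 mm. A picture is of the moment at which its call begins.
- r.close_job(): hands the job in, once; it reports no verdict.
The state is a dict: "time": time; "joint_positions": joint angles; "joint_vel": joint speeds; "joint_torque": joint torques, N m; "ee_pos": TCP position; "eef_rot": TCP orientation; "ft_force": force on the tool from outside, world axes, zero at the start; "torque": the same for the moment, N m; "width": finger opening in m.
Only numpy, scipy, OpenCV 4.12 (cv2) and the standard library are available. Lean on these libraries where they do the work, as an engineer would, in place of code of your own. Each camera call takes 0.05 s, during which the arm holds its last target. There are 200 camera calls.

### The job

On the etching bench stand two sealed white hold-down weights that look alike; only their heft tells whether one holds a solid steel slug (about 610 g), a steel tube (about 360 g) or nothing (about 90 g). Seat each upright and fully home in the cup of its kind - solid in red, tube in yellow, empty in blue - and let go; one cup stays empty. Ease them in gently by feel, since the cups sit a little off-centre: never load a cup with more than about 20 N, do not drop the weights in, and leave the brush, squeegee, jar and beaker where they are.

Things in the scene. Friction and masses are not known exactly. Their poses are not given: they have to be found in the camera images.
- weight_a_mid (a point): one of two look-alike sealed weights: upright white cylinder, grey cap, 48 mm diameter, 72 mm tall, foot edge bevelled 2.5 mm, standing on the bench (z = 0); point at its centre, 36 mm above its underside, z up. In all it weighs 0.57-0.65 kg (solid slug), 0.34-0.38 kg (tube) or 0.08-0.10 kg (empty), core rattling 1 mm; the two differ, and which is which changes each run, whatever the name
- weight_b_mid (a point): the other of two look-alike sealed weights: upright white cylinder, grey cap, 48 mm diameter, 72 mm tall, foot edge bevelled 2.5 mm, standing on the bench (z = 0); point at its centre, 36 mm above its underside, z up. In all it weighs 0.57-0.65 kg (solid slug), 0.34-0.38 kg (tube) or 0.08-0.10 kg (empty), core rattling 1 mm; the two differ, and which is which changes each run, whatever the name
- well_red: red round base, 90 mm diameter, 6 mm thick, on the rack board; takes the weight with the solid slug. Origin at its underside's centre, 8 mm above the bench. On it lies the seat, a black sprung pad, top 10 mm above the origin, giving 1 mm per 3 N, 4 mm at most. Around it a rigid red cup (sizes: see rack), its axis 5.5 mm sideways of this origin, in a direction not given, different for each cup and run: feel for it
- well_yellow: yellow round base, 90 mm diameter, 6 mm thick, on the rack board; takes the weight with the tube. Origin at its underside's centre, 8 mm above the bench. On it lies the seat, a black sprung pad, top 10 mm above the origin, giving 1 mm per 3 N, 4 mm at most. Around it a rigid yellow cup (sizes: see rack), its axis 5.5 mm sideways of this origin, in a direction not given, different for each cup and run: feel for it
- well_blue: blue round base, 90 mm diameter, 6 mm thick, on the rack board; takes the empty weight. Origin at its underside's centre, 8 mm above the bench. On it lies the seat, a black sprung pad, top 10 mm above the origin, giving 1 mm per 3 N, 4 mm at most. Around it a rigid blue cup (sizes: see rack), its axis 5.5 mm sideways of this origin, in a direction not given, different for each cup and run: feel for it
- pad_red (a joint): how far the black sprung seat pad in the red cup has sunk (0 = up, grows downwards, m): about 0.13 mm unloaded, 0.4 mm under the empty weight, 1.3 mm under the tube, 2.1 mm under the solid one; too fine to read through the measuring noise
- pad_yellow (a joint): how far the black sprung seat pad in the yellow cup has sunk (0 = up, grows downwards, m): about 0.13 mm unloaded, 0.4 mm under the empty weight, 1.3 mm under the tube, 2.1 mm under the solid one; too fine to read through the measuring noise
- pad_blue (a joint): how far the black sprung seat pad in the blue cup has sunk (0 = up, grows downwards, m): about 0.13 mm unloaded, 0.4 mm under the empty weight, 1.3 mm under the tube, 2.1 mm under the solid one; too fine to read through the measuring noise
- rack: fixed grey board 130 x 340 x 8 mm, origin at the centre of its underside, with three cups in a row along its y axis, bases 105 mm apart, in changing order. Each cup: sleeve of 51 mm bore, 16 mm deep, under a funnel mouth 10 mm high widening to 63 mm, rim 26 mm above the seat. The funnel pushes a weight that rubs it sideways towards the cup's axis
- brush: bystander, to be left alone: paint brush lying flat, about 200 mm long; origin at its underside
- squeegee: bystander, to be left alone: white and blue squeegee lying flat, 140 mm wide; origin at its underside
- jar: bystander, to be left alone: amber glass jar with a black lid, 64 mm across, 70 mm tall; origin at its underside
- beaker: bystander, to be left alone: clear open beaker, 80 mm across, 75 mm tall; origin at its underside
Mind the look-alikes: they are no part of the job. What is shaped like the part that bears weight_b_mid but pink is not meant.

How it is judged:
At the end, for the whole second after the job is handed in: Both weights stand released, still, upright (0.1 rad) and fully down (2.5 mm) in a cup, each in the cup of its class: every sprung pad is unloaded (sunk under 0.25 mm) or sunk as its class sinks it (red over 1.7 mm, yellow 0.85 to 1.7 mm, blue 0.25 to 0.85 mm) (((horizontal distance between weight_a_mid and well_red below 0.012 m and z of weight_a_mid in the frame of well_red below 0.0485 m) or (horizontal distance between weight_a_mid and well_yellow below 0.012 m and z of weight_a_mid in the frame of well_yellow below 0.0485 m) or (horizontal distance between weight_a_mid and well_blue below 0.012 m and z of weight_a_mid in the frame of well_blue below 0.0485 m)) and angle between each of weight_a_mid, weight_b_mid's own z axis and vertical below 0.1 rad and linear speed of each of weight_a, weight_b below 0.01 m/s and ((horizontal distance between weight_b_mid and well_red below 0.012 m and z of weight_b_mid in the frame of well_red below 0.0485 m) or (horizontal distance between weight_b_mid and well_yellow below 0.012 m and z of weight_b_mid in the frame of well_yellow below 0.0485 m) or (horizontal distance between weight_b_mid and well_blue below 0.012 m and z of weight_b_mid in the frame of well_blue below 0.0485 m)) and (value of joint pad_red below 0.00025 m or value of joint pad_red between 0.0017 and 0.0045 m) and (value of joint pad_yellow below 0.00025 m or value of joint pad_yellow between 0.00085 and 0.0017 m) and (value of joint pad_blue below 0.00025 m or value of joint pad_blue between 0.00025 and 0.00085 m)); the robot touches nothing.
It fails at once if the red cup or seat is loaded with more than 24 N (contact force between well_red and anything else above 24 N).
It fails at once if the yellow cup or seat is loaded with more than 24 N (contact force between well_yellow and anything else above 24 N).
It fails at once if the blue cup or seat is loaded with more than 24 N (contact force between well_blue and anything else above 24 N).
It fails at once if a bystander (brush, squeegee, jar, beaker) is moved by more than 30 mm (distance of any of brush, squeegee, jar, beaker from where it was at the start of the episode above 0.03 m).
It also fails if it takes over 72 s, if anything falls off the work surface, if the arm or the gripper's body presses on something with over 40 N, if the wrist force passes 120 N, or if a joint passes its speed limit or range.

## Working session

There is one attempt and no reset: what is moved stays moved. The work goes in short steps, Python scripts to look and compute and a shell command to move; the robot and the scene stay as the last step left them, time stands still between calls to the robot, and variables do not carry over. Pictures are saved under pics/ and viewed, about 8 in all and at most 12, crops included, and the job is handed in when it is done.

```bash
ls; mkdir -p pics
python3 - <<'E'
from bench import r
import cv2,numpy as np,pickle
s=r.read_state();print({k:np.round(v,3) for k,v in s.items()},r.grip_depth)
d={}
for n in("top","side"):
    c=r.camera(n);d[n]=c;print(n,c["K"],c["R"],c["t"])
    cv2.imwrite(f"pics/{n}0.png",c["image"][:,:,::-1])
pickle.dump(d,open("d0.pkl","wb"))
E
```

```text
pics
{'time': np.float64(0.0), 'joint_positions': array([-1.343,  0.333, -0.065,  1.461,  0.022,  1.35 , -0.088]), 'joint_vel': array([ 0.   ,  0.001, -0.001, -0.001,  0.002, -0.001, -0.   ]), 'joint_torque': array([-0.0000e+00, -6.2327e+01,  2.4000e-02, -3.8991e+01, -6.1000e-02,
        4.0000e-02,  0.0000e+00]), 'ee_pos': array([0.155, 0.605, 0.222]), 'eef_rot': array([ 0.702, -0.088,  0.088, -0.701]), 'ft_force': array([ 0.315,  0.484, -0.29 ]), 'torque': array([-0.027, -0.009,  0.042]), 'width': np.float64(0.087)} 0.0187
top [[430.11299734   0.         256.06843849]
 [  0.         430.11299734 185.8190743 ]
 [  0.           0.           1.        ]] [[-0.01697648 -0.99957775 -0.02358233]
 [-0.99551406  0.0190937  -0.09266713]
 [ 0.09307827  0.02190338 -0.99541784]] [-0.0627904   0.58516201  1.23775532]
side [[349.24874249   0.         249.99339687]
 [  0.         349.24874249 192.34442969]
 [  0.           0.           1.        ]] [[ 0.95769071 -0.28718606  0.01877972]
 [-0.1444639  -0.53613478 -0.83167883]
 [ 0.24891503  0.7937781  -0.55493931]] [-0.55613217  0.0857264   1.14501057]
```

View pics/top0.png

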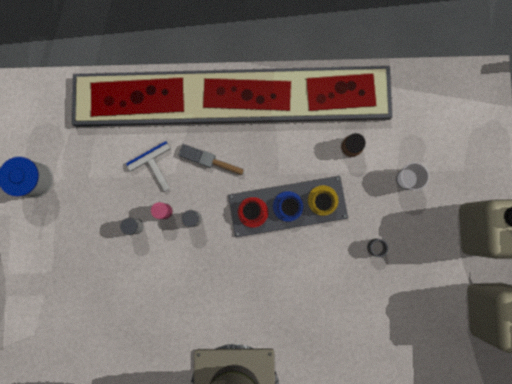

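View pics/side0.png

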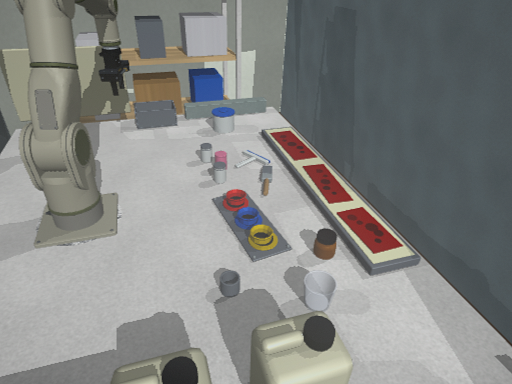

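The top view shows grey-capped weights at about (130,226) and (190,218), with a pink look-alike between them at (161,211). The cups are red (252,211), blue (289,206) and yellow (323,200). The side view agrees, with the weights at (206,152) and (220,172). Next I'll work out positions.

```bash
cat > h.py <<'E'
import cv2,numpy as np
def ray(c,u,v,z):
    d=c["R"].T@np.linalg.inv(c["K"])@[u,v,1.]; o=-c["R"].T@c["t"]; return o+d*(z-o[2])/d[2]
def cloud(c):
    v,u=np.mgrid[:384,:512]; z=c["range_z"]
    p=np.stack([u,v,np.ones_like(u)],-1)@np.linalg.inv(c["K"]).T*z[...,None]
    return (p-c["t"])@c["R"]
def blobs(m,amin=20):
    n,l,s,ce=cv2.connectedComponentsWithStats(m.astype(np.uint8)); return [(l==i,s[i],ce[i]) for i in range(1,n) if s[i][4]>=amin]
E
python3 - <<'E'
from h import *;import pickle
d=pickle.load(open("d0.pkl","rb"))
for n in("top","side"):
    c=d[n];P=cloud(c);ok=c["range_z"]>0
    print(n,"bench z",np.median(P[ok&(abs(P[...,2])<.02)][:,2]))
    m=ok&(P[...,2]>.055)&(P[...,2]<.085)&(P[...,0]>.3)&(P[...,0]<.85)&(abs(P[...,1])<.5)
    for b,s,ce in blobs(m,15):
        print("tall",ce.round(1),s[2:5],np.median(P[b],0).round(4),((P[b].min(0)+P[b].max(0))/2).round(4),"rgb",c["image"][b].mean(0).round(), "ray72",ray(c,*ce,.072).round(4))
    hsv=cv2.cvtColor(c["image"],cv2.COLOR_RGB2HSV);H,S,V=cv2.split(hsv)
    for nm,mm in dict(red=((H<8)|(H>172))&(S>150)&(V>100),yel=(H>18)&(H<32)&(S>120)&(V>80),blue=(H>100)&(H<130)&(S>120)&(V>60)).items():
        mm=mm&ok&(P[...,0]>.3)&(P[...,0]<.7)&(abs(P[...,1])<.3)
        for b,s,ce in blobs(mm,60):
            e=cv2.fitEllipse(cv2.convexHull(np.argwhere(b)[:,::-1].astype(np.int32)))
            z=P[b][:,2]
            print(nm,ce.round(1),s[2:5],"ell",np.round(e[0],1),np.round(e[1],1),"zpct",np.percentile(z,[5,50,95]).round(4),"ray14",ray(c,*e[0],.014).round(4),"ray44",ray(c,*e[0],.044).round(4))
c=d["top"];cv2.imwrite("pics/crop1.png",cv2.resize(c["image"][110:260,110:380,::-1],None,fx=2.95,fy=2.95,interpolation=cv2.INTER_CUBIC))
E
```

```text
top bench z 0.000787676582258782
tall [355.6 142.5] [ 20  20 319] [ 0.6987 -0.3603  0.0699] [ 0.6991 -0.3603  0.0668] rgb [40. 38. 37.] ray72 [ 0.6981 -0.3594  0.072 ]
tall [402.7 176.8] [ 8 23 64] [ 0.5966 -0.4865  0.0724] [ 0.5991 -0.4905  0.0693] rgb [138. 136. 138.] ray72 [ 0.5973 -0.4877  0.072 ]
tall [159.8 209.8] [ 19  17 243] [0.5162 0.1992 0.0719] [0.5164 0.2011 0.0679] rgb [150.  75.  98.] ray72 [0.5166 0.1996 0.072 ]
tall [190.2 217.7] [ 18  17 238] [0.4922 0.1134 0.0723] [0.4922 0.1136 0.0677] rgb [74. 75. 78.] ray72 [0.4927 0.1132 0.072 ]
tall [129.5 225.5] [ 18  17 245] [0.4728 0.2853 0.0717] [0.4753 0.2874 0.0677] rgb [70. 71. 74.] ray72 [0.4738 0.2856 0.072 ]
red [254.3 212.6] [ 29  30 311] ell [253.1 211.7] [28.1 29.9] zpct [0.0114 0.0165 0.0464] ray14 [ 0.5084 -0.0629  0.014 ] ray44 [ 0.5074 -0.0638  0.044 ]
yel [320.4 198.8] [ 28  31 372] ell [322.1 199.9] [27.6 30.8] zpct [0.0103 0.0173 0.0454] ray14 [ 0.5398 -0.2672  0.014 ] ray44 [ 0.5381 -0.2633  0.044 ]
blue [286.2 205.7] [ 30  31 458] ell [287.7 205.9] [29.8 30.2] zpct [0.0103 0.0173 0.0456] ray14 [ 0.5239 -0
[... 647 characters left out ...]
7  0.0677] [ 0.5993 -0.4903  0.0664] rgb [180. 183. 187.] ray72 [ 0.6004 -0.4931  0.072 ]
red [233.8 192.2] [16  6 62] ell [234.3 192.3] [ 5.6 15.4] zpct [0.0248 0.0372 0.0436] ray14 [ 0.5206 -0.0019  0.014 ] ray44 [ 0.5094 -0.0454  0.044 ]
red [240.5 203.8] [17 13 66] ell [239.4 204.2] [ 9.4 18.2] zpct [0.0122 0.0151 0.0387] ray14 [ 0.519  -0.0782  0.014 ] ray44 [ 0.5079 -0.1185  0.044 ]
yel [261.7 235.8] [ 29  24 352] ell [262.1 237.6] [25.6 29.2] zpct [0.0123 0.028  0.0432] ray14 [ 0.5396 -0.2641  0.014 ] ray44 [ 0.5276 -0.2964  0.044 ]
blue [247.6 217.3] [ 27  22 292] ell [247.9 218. ] [21.6 26.3] zpct [0.0122 0.0275 0.0433] ray14 [ 0.5254 -0.1595  0.014 ] ray44 [ 0.5141 -0.1963  0.044 ]
```

View pics/crop1.png

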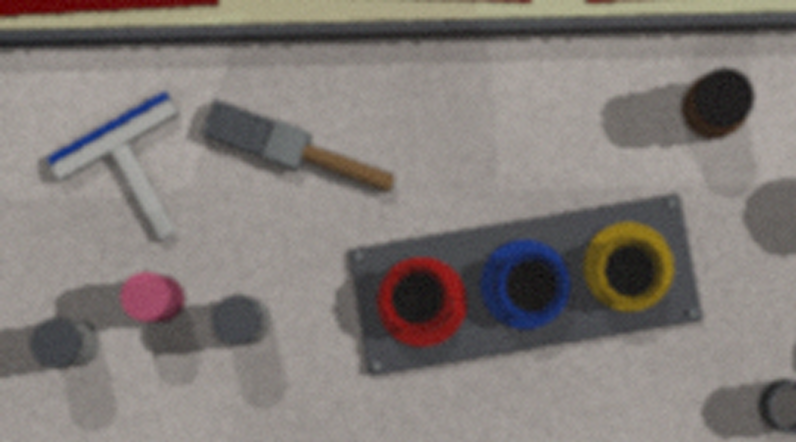

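The crop confirms the layout, and depth agrees between the two views. Next I'll fit the cup rims from depth, since the rim sits 44 mm above the bench.

Run:
```python
from h import *;import pickle
from scipy.optimize import least_squares
d=pickle.load(open("d0.pkl","rb"))
base=dict(red=(.508,-.063),blue=(.524,-.164),yel=(.539,-.266))
for n in("top","side"):
    c=d[n];P=cloud(c);ok=c["range_z"]>0
    m=ok&(P[...,2]>.002)&(P[...,2]<.013)&(P[...,0]>.4)&(P[...,0]<.65)&(P[...,1]<.03)&(P[...,1]>-.37)
    b=max(blobs(m),key=lambda x:x[1][4])[0]
    rect=cv2.minAreaRect((P[b][:,:2]*1000).astype(np.float32));print(n,"rack",rect)
    for k,(x,y) in base.items():
        Q=P[ok&(np.hypot(P[...,0]-x,P[...,1]-y)<.05)]
        R=Q[(Q[:,2]>.037)&(Q[:,2]<.049)]
        f=least_squares(lambda p:np.hypot(R[:,0]-p[0],R[:,1]-p[1])-p[2],[x,y,.032],loss="soft_l1",f_scale=.002).x
        I=Q[(Q[:,2]<.03)&(np.hypot(Q[:,0]-x,Q[:,1]-y)<.03)]
        print(k,len(R),"rim fit",f.round(4),"bbox mid",((R.min(0)+R.max(0))/2)[:2].round(4),(R.max(0)-R.min(0)).round(3))
    hsv=cv2.cvtColor(c["image"],cv2.COLOR_RGB2HSV)
    if n=="top":
        for k,(x,y) in base.items():
            uv=c["K"]@(c["R"]@[x,y,.02]+c["t"]);uv=uv[:2]/uv[2];v,u=np.mgrid[:384,:512]
            m=(hsv[...,2]<50)&(np.hypot(u-uv[0],v-uv[1])<12)
            bb=max(blobs(m,5),key=lambda q:q[1][4]);e=cv2.fitEllipse(cv2.convexHull(np.argwhere(bb[0])[:,::-1].astype(np.int32)))
            print(k,"dark",np.round(e[0],1),np.round(e[1],1),bb[1][4],ray(c,*e[0],.034).round(4),ray(c,*e[0],.018).round(4))
```

```text
top rack ((513.400146484375, -169.47401428222656), (197.04660034179688, 382.47418212890625), 13.281743049621582)
red 156 rim fit [ 0.5123 -0.0581  0.0309] bbox mid [ 0.5113 -0.0579] [0.067 0.064 0.011]
blue 164 rim fit [ 0.5222 -0.1713  0.0309] bbox mid [ 0.5222 -0.1719] [0.064 0.067 0.012]
yel 161 rim fit [ 0.5351 -0.2687  0.031 ] bbox mid [ 0.5363 -0.269 ] [0.067 0.069 0.011]
red dark [251.2 210.4] [16.1 16.7] 218 [ 0.5118 -0.0582  0.034 ] [ 0.5124 -0.0577  0.018 ]
blue dark [290.  206.2] [16.3 17.3] 230 [ 0.522  -0.1711  0.034 ] [ 0.5227 -0.172   0.018 ]
yel dark [323.4 201.1] [16.  16.7] 218 [ 0.535  -0.2682  0.034 ] [ 0.5359 -0.2704  0.018 ]
side rack ((520.603759765625, -156.54798889160156), (143.92359924316406, 366.19012451171875), 8.846441268920898)
red 87 rim fit [ 0.5091 -0.0584  0.0313] bbox mid [ 0.5086 -0.057 ] [0.069 0.07  0.009]
blue 104 rim fit [ 0.5195 -0.1713  0.0314] bbox mid [ 0.5199 -0.1704] [0.067 0.069 0.009]
yel 119 rim fit [ 0.5324 -0.2685  0.0315] bbox mid [ 0.5325 -0.2688] [0.066 0.069 0.01 ]
```

```bash
cat >> h.py <<'E'
from scipy.spatial.transform import Rotation as Ro
def plan(r,p,q=None,grip_axis=None):
    """shift in tool axes and rotvec(deg) to reach TCP p, tool y down and jaw axis z along grip_axis (xy)"""
    s=r.read_state();R0=Ro.from_quat(s["eef_rot"]);out=R0.inv().apply(np.array(p)-s["ee_pos"])
    best=None
    for sg in (1,-1):
        z=sg*np.array([*grip_axis,0.]);z/=np.linalg.norm(z);y=np.array([0,0,-1.]);x=np.cross(y,z)
        rv=(R0.inv()*Ro.from_matrix(np.c_[x,y,z])).as_rotvec(degrees=True)
        if best is None or np.linalg.norm(rv)<np.linalg.norm(best):best=rv
    print("t %.2f tcp"%s["time"],s["ee_pos"].round(4),"F",s["ft_force"].round(2),"w",round(float(s["width"]),4),"jointq",s["joint_positions"].round(2));print("axes rows x,y,z:",R0.as_matrix().T.round(3).tolist());print("shift mm",(out*1000).round(1),"turn",best.round(1))
E
python3 - <<'E'
from h import *;from bench import r
plan(r,[.474,.286,.16],grip_axis=[1,0]);plan(r,[.4927,.1133,.16],grip_axis=[1,0])
E
```

```text
t 0.10 tcp [0.155  0.6051 0.2218] F [-0.17  0.24 -0.66] w 0.0873 jointq [-1.34  0.33 -0.06  1.46  0.02  1.35 -0.09]
axes rows x,y,z: [[0.969, -0.248, 0.0], [-0.0, -0.001, -1.0], [0.248, 0.969, -0.001]]
shift mm [ 388.2   62.1 -229.9] turn [ 0.1 75.6  0. ]
t 0.10 tcp [0.155  0.6051 0.2218] F [-0.17  0.24 -0.66] w 0.0873 jointq [-1.34  0.33 -0.06  1.46  0.02  1.35 -0.09]
axes rows x,y,z: [[0.969, -0.248, 0.0], [-0.0, -0.001, -1.0], [0.248, 0.969, -0.001]]
shift mm [ 449.2   62.3 -392.6] turn [ 0.1 75.6  0. ]
```

```bash
python3 -m jog '[[0,0,0,0,6.9,0],[0,0,0,0,6.9,0],[0,0,0,0,6.9,0],[0,0,0,0,6.9,0],[0,0,0,0,6.9,0],[0,0,0,0,6.9,0],[0,0,0,0,6.9,0],[0,0,0,0,6.9,0],[0,0,0,0,6.9,0],[0,0,0,0,6.9,0],[0,0,0,0,6.9,0],[0,0,0,0,0,0]]' 1 20
python3 - <<'E'
from h import *;from bench import r
plan(r,[.474,.286,.16],grip_axis=[1,0])
E
```

```text
time: 1.1
ee_pos: [0.1544, 0.602, 0.2157]
eef_rot: [0.489, -0.511, 0.516, -0.482]
ft_force: [0.5, -0.2, 0.2]
width: 0.0871
t 1.10 tcp [0.1544 0.602  0.2157] F [ 0.49 -0.2   0.24] w 0.0871 jointq [-1.49  0.33  0.12  1.48 -0.04  1.35 -1.42]
axes rows x,y,z: [[-0.056, -0.998, 0.012], [-0.002, -0.012, -1.0], [0.998, -0.056, -0.002]]
shift mm [297.   58.8 336.8] turn [ 0.1 -3.2  0.7]
```

```bash
python3 -m jog '[[0.026,0.003,0.03,0,-3.2,0.7],[0.026,0.003,0.03,0,0,0],[0.026,0.003,0.03,0,0,0],[0.026,0.003,0.03,0,0,0],[0.026,0.003,0.03,0,0,0],[0.026,0.003,0.03,0,0,0],[0.026,0.003,0.03,0,0,0],[0.026,0.003,0.03,0,0,0],[0.026,0.003,0.03,0,0,0],[0.026,0.003,0.03,0,0,0],[0.026,0.003,0.03,0,0,0]]'
python3 - <<'E'
from h import *;from bench import r
plan(r,[.474,.286,.12],grip_axis=[1,0])
E
```

```text
time: 2.02
ee_pos: [0.4934, 0.3186, 0.1772]
eef_rot: [0.52, -0.483, 0.479, -0.517]
ft_force: [0.2, 1.9, 0.2]
width: 0.0873
t 2.02 tcp [0.4934 0.3186 0.1772] F [0.19 1.87 0.17] w 0.0873 jointq [-0.95  0.29  0.36  1.64 -0.11  1.24 -0.49]
axes rows x,y,z: [[0.074, -0.997, -0.001], [-0.007, 0.0, -1.0], [0.997, 0.074, -0.007]]
shift mm [ 31.1  57.3 -21.3] turn [ 0.4  4.2 -0. ]
```

```bash
python3 -m jog '[[0,0,0,0,4.2,0],[0.015,0.01,-0.01,0,0,0],[0.015,0.015,-0.009,0,0,0],[0,0.015,0,0,0,0],[0,0.0,0,0,0,0]]'
python3 - <<'E'
from h import *;from bench import r
plan(r,[.474,.286,.036],grip_axis=[1,0])
E
```

```text
time: 2.43
ee_pos: [0.4826, 0.2752, 0.1347]
eef_rot: [0.503, -0.499, 0.499, -0.499]
ft_force: [-1.5, 0.8, -0.6]
width: 0.0872
t 2.43 tcp [0.4826 0.2752 0.1347] F [-1.5   0.84 -0.57] w 0.0872 jointq [-0.93  0.26  0.38  1.77 -0.1   1.14 -0.51]
axes rows x,y,z: [[0.004, -1.0, 0.005], [-0.004, -0.005, -1.0], [1.0, 0.004, -0.004]]
shift mm [-11.3  98.7  -8.1] turn [0.2 0.2 0.3]
```

```bash
python3 -m jog '[[-0.011,0,-0.008,0,0,0],[0,0.02,0,0,0,0],[0,0.03,0,0,0,0]]'
python3 - <<'E'
from h import *;from bench import r
plan(r,[.474,.286,.036],grip_axis=[1,0])
E
```

```text
time: 2.68
ee_pos: [0.4768, 0.2898, 0.09]
eef_rot: [-0.502, 0.497, -0.498, 0.504]
ft_force: [1.1, -0.4, 0.1]
width: 0.0867
t 2.68 tcp [0.4768 0.2898 0.09  ] F [ 1.1  -0.45  0.13] w 0.0867 jointq [-0.94  0.3   0.36  1.82 -0.12  1.04 -0.52]
axes rows x,y,z: [[0.011, -1.0, -0.002], [0.003, 0.002, -1.0], [1.0, 0.011, 0.003]]
shift mm [ 3.9 54.  -3. ] turn [-0.2  0.6 -0.1]
```

```bash
python3 -m jog '[[0.004,0.015,-0.003,0,0.5,0],[0,0.02,0,0,0,0],[0,0.015,0,0,0,0],[0,0.003,0,0,0,0],[0,0,0,0,0,0]]'
python3 - <<'E'
from h import *;from bench import r
plan(r,[.474,.286,.036],grip_axis=[1,0])
E
```

```text
time: 3.1
ee_pos: [0.4696, 0.293, 0.0335]
eef_rot: [-0.505, 0.495, -0.494, 0.506]
ft_force: [-1.1, -0.1, 0.1]
width: 0.087
t 3.10 tcp [0.4696 0.293  0.0335] F [-1.13 -0.14  0.05] w 0.087 jointq [-0.93  0.37  0.34  1.87 -0.16  0.93 -0.49]
axes rows x,y,z: [[0.021, -1.0, -0.002], [-0.001, 0.002, -1.0], [1.0, 0.021, -0.001]]
shift mm [ 7.1 -2.5  4.2] turn [ 0.   1.2 -0.1]
```

```bash
python3 -m jog '[[0.007,-0.003,0.004,0,1.2,0],[0,0,0,0,0,0],[0,0,0,0,0,0]]'
python3 - <<'E'
from h import *;from bench import r
plan(r,[.474,.286,.037],grip_axis=[1,0])
E
```

```text
time: 3.35
ee_pos: [0.4748, 0.288, 0.0397]
eef_rot: [-0.499, 0.5, -0.499, 0.502]
ft_force: [-0.4, 0.4, -0.2]
width: 0.0873
t 3.35 tcp [0.4748 0.288  0.0397] F [-0.44  0.4  -0.18] w 0.0873 jointq [-0.92  0.37  0.35  1.86 -0.16  0.94 -0.5 ]
axes rows x,y,z: [[0.002, -1.0, -0.004], [0.001, 0.004, -1.0], [1.0, 0.002, 0.001]]
shift mm [ 2.   2.7 -0.8] turn [-0.1  0.1 -0.2]
```

```bash
python3 -m jog '[[0.002,0.0015,-0.001,0,0,0],[0,0,0,0,0,0],[0,0,0,0,0,0],[0,0,0,0,0,0],[0,0,0,0,0,0],[0,0,0,0,0,0],[0,0,0,0,0,0],[0,0,0,0,0,0]]' -1 25;  python3 -m jog '[[0,0,0,0,0,0],[0,0,0,0,0,0],[0,0,0,0,0,0]]'
```

```text
time: 4.02
ee_pos: [0.4753, 0.2866, 0.0409]
eef_rot: [-0.497, 0.5, -0.499, 0.503]
ft_force: [0.6, 0.5, 0.5]
width: 0.0467
time: 4.27
ee_pos: [0.4753, 0.2866, 0.0409]
eef_rot: [-0.498, 0.5, -0.499, 0.503]
ft_force: [0.3, -0.2, 1.0]
width: 0.0469
```

```bash
python3 -m jog '[[0,-0.01,0,0,0,0],[0,-0.02,0,0,0,0],[0,-0.025,0,0,0,0],[0,-0.02,0,0,0,0],[0,-0.008,0,0,0,0],[0,0,0,0,0,0],[0,0,0,0,0,0],[0,0,0,0,0,0]]'; for i in 1 2 3 4; do python3 -m jog '[[0,0,0,0,0,0]]' | grep -E 'force|ee_pos|width'; done
```

```text
time: 4.93
ee_pos: [0.4735, 0.2849, 0.1279]
eef_rot: [-0.499, 0.5, -0.499, 0.502]
ft_force: [-0.7, 0.4, -2.3]
width: 0.0465
ee_pos: [0.4732, 0.2846, 0.1269]
ft_force: [0.9, 0.9, 0.1]
width: 0.0468
ee_pos: [0.4727, 0.2843, 0.1259]
ft_force: [1.0, -0.8, -0.8]
width: 0.0469
ee_pos: [0.4723, 0.284, 0.125]
ft_force: [0.4, 0.6, -1.5]
width: 0.0463
ee_pos: [0.4719, 0.2838, 0.1242]
ft_force: [0.1, -0.1, -1.1]
width: 0.0468
```

Lifting adds about 1 N, so this weight is the empty one and goes in the blue cup. I'll measure the load again while carrying it.

```bash
python3 -m jog '[[0.01,-0.025,0.003,0,0,0],[0.03,-0.025,0.004,0,0,0],[0.038,-0.002,0.004,0,0,0],[0.038,-0.002,0.004,0,0,0],[0.038,-0.002,0.004,0,0,0],[0.038,-0.002,0.004,0,0,0],[0.038,-0.002,0.004,0,0,0],[0.038,-0.002,0.004,0,0,0],[0.038,-0.002,0.004,0,0,0],[0.02,-0.002,0.004,0,0,0],[0,-0.002,0,0,0,0],[0,-0.001,0,0,0,0]]'
python3 - <<'E'
from h import *;from bench import r
plan(r,[.524,-.170,.11],grip_axis=[1,0])
E
```

```text
time: 6.27
ee_pos: [0.5111, -0.0562, 0.193]
eef_rot: [0.503, -0.499, 0.498, -0.5]
ft_force: [0.5, 1.3, -0.9]
width: 0.0466
t 6.27 tcp [ 0.5111 -0.0562  0.193 ] F [ 0.52  1.27 -0.89] w 0.0466 jointq [-0.58  0.11  0.65  1.82 -0.07  1.24  0.09]
axes rows x,y,z: [[0.006, -1.0, 0.002], [-0.005, -0.002, -1.0], [1.0, 0.006, -0.005]]
shift mm [113.7  83.2  12.7] turn [0.3 0.4 0.1]
```

```bash
python3 -m jog '[[0.03,0,0.004,0,0.3,0],[0.035,0,0.004,0,0,0],[0.03,0.01,0.003,0,0,0],[0.012,0.02,0,0,0,0],[0,0.02,0,0,0,0],[0,0.01,0,0,0,0],[0,0,0,0,0,0],[0,0,0,0,0,0]]'
python3 - <<'E'
from h import *;from bench import r
plan(r,[.524,-.170,.095],grip_axis=[1,0])
E
```

```text
time: 6.93
ee_pos: [0.5249, -0.1561, 0.1299]
eef_rot: [0.505, -0.498, 0.494, -0.503]
ft_force: [1.1, -0.7, -0.3]
width: 0.0462
t 6.93 tcp [ 0.5249 -0.1561  0.1299] F [ 1.06 -0.74 -0.27] w 0.0462 jointq [-0.4   0.28  0.71  1.81 -0.2   1.13  0.39]
axes rows x,y,z: [[0.015, -1.0, -0.001], [-0.006, 0.001, -1.0], [1.0, 0.015, -0.006]]
shift mm [13.9 34.9 -0.9] turn [ 0.3  0.9 -0. ]
```

```bash
python3 -m jog '[[0.014,0.01,-0.001,0,0.9,0],[0.001,0.01,0,0,0,0],[0,0.006,0,0,0,0],[0,0,0,0,0,0],[0,0,0,0,0,0]]'
python3 - <<'E'
from h import *;from bench import r
plan(r,[.524,-.170,.095],grip_axis=[1,0])
import pickle
d={n:r.camera(n) for n in("top","side")};pickle.dump(d,open("d1.pkl","wb"))
a=[cv2.resize(d["top"]["image"][150:260,220:370],None,fx=3,fy=3,interpolation=2),cv2.resize(d["side"]["image"][120:260,190:310],None,fx=3,fy=3,interpolation=2)]
h=420;a=[cv2.copyMakeBorder(i,0,h-i.shape[0],0,0,0) for i in a]
cv2.imwrite("pics/v2.png",np.hstack(a)[:,:800,::-1])
E
```

```text
time: 7.35
ee_pos: [0.5269, -0.165, 0.1054]
eef_rot: [-0.502, 0.499, -0.496, 0.502]
ft_force: [0.9, 0.3, -0.4]
width: 0.0468
t 7.35 tcp [ 0.5269 -0.165   0.1054] F [ 0.89  0.27 -0.43] w 0.0468 jointq [-0.37  0.32  0.7   1.82 -0.23  1.08  0.43]
axes rows x,y,z: [[0.008, -1.0, -0.003], [-0.003, 0.003, -1.0], [1.0, 0.008, -0.003]]
shift mm [ 5.  10.4 -3. ] turn [ 0.2  0.5 -0.2]
```

View pics/v2.png

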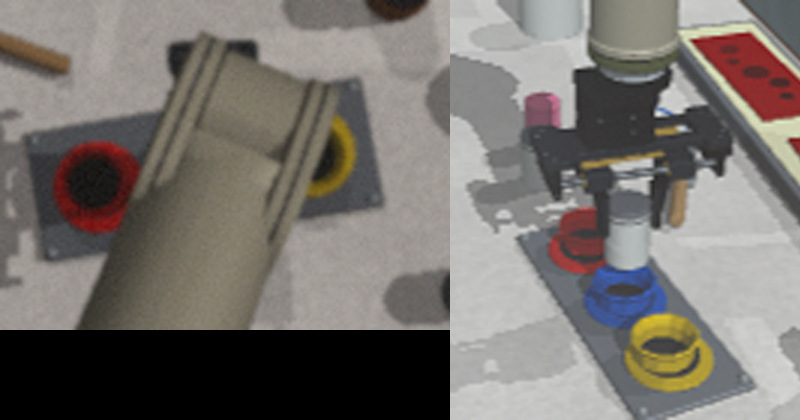

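The side view shows the weight hanging upright in the fingers just above the blue cup. The arm hides the cup in the top view. Centring and lowering now.

```bash
python3 -m jog '[[0.005,0.004,-0.003,0,0.5,0],[0,0,0,0,0,0],[0,0,0,0,0,0]]'
python3 - <<'E'
from h import *;from bench import r
plan(r,[.524,-.170,.085],grip_axis=[1,0])
E
```

```text
time: 7.7
ee_pos: [0.5245, -0.1701, 0.1023]
eef_rot: [-0.499, 0.501, -0.499, 0.501]
ft_force: [0.2, 0.3, -0.0]
width: 0.0469
t 7.70 tcp [ 0.5245 -0.1701  0.1023] F [ 0.21  0.35 -0.04] w 0.0469 jointq [-0.36  0.32  0.7   1.83 -0.24  1.07  0.43]
axes rows x,y,z: [[-0.0, -1.0, -0.003], [-0.001, 0.003, -1.0], [1.0, -0.0, -0.001]]
shift mm [-0.1 17.3 -0.5] turn [ 0.  -0.  -0.2]
```

```bash
python3 -m jog '[[0,0.004,0,0,0,0],[0,0.004,0,0,0,0],[0,0.003,0,0,0,0],[0,0,0,0,0,0]]'|grep -E 'ee_pos|force';for i in 1 2 3; do python3 -m jog '[[0,0.003,0,0,0,0],[0,0.002,0,0,0,0]]' | grep -E 'ee_pos|force'; done
```

```text
ee_pos: [0.5245, -0.1703, 0.0905]
ft_force: [-0.2, -0.2, -0.7]
ee_pos: [0.5246, -0.1703, 0.0851]
ft_force: [-0.5, -0.3, -0.5]
ee_pos: [0.5246, -0.1702, 0.0795]
ft_force: [-0.5, 0.4, -1.0]
ee_pos: [0.5245, -0.1705, 0.074]
ft_force: [-3.7, -2.0, 4.8]
```

```bash
python3 -m jog '[[0.001,-0.001,-0.0015,0,0,0],[0,0,0,0,0,0]]' | grep -E 'ee_pos|force'; python3 -m jog '[[0,0.002,0,0,0,0],[0,0,0,0,0,0]]' | grep -E 'ee_pos|force'
```

```text
ee_pos: [0.5225, -0.1718, 0.0745]
ft_force: [-0.1, 1.0, -0.9]
ee_pos: [0.5226, -0.1716, 0.0725]
ft_force: [-0.0, -0.9, -1.4]
```

```bash
for i in 1 2 3; do python3 -m jog '[[0,0.002,0,0,0,0],[0,0.001,0,0,0,0]]' | grep -E 'ee_pos|force'; done
```

```text
ee_pos: [0.5229, -0.1715, 0.0695]
ft_force: [-0.1, -1.2, -0.7]
ee_pos: [0.523, -0.1713, 0.0662]
ft_force: [-1.0, -0.4, -1.8]
ee_pos: [0.523, -0.1714, 0.0628]
ft_force: [-0.5, -1.1, -0.7]
```

Sliding freely inside the sleeve. The seat should come at a TCP height of about 0.058 to 0.059.

```bash
for i in 1 2 3; do python3 -m jog '[[0,0.0015,0,0,0,0],[0,0,0,0,0,0]]' | grep -E 'ee_pos|force'; done
```

```text
ee_pos: [0.5228, -0.1714, 0.0609]
ft_force: [-0.3, -0.3, -0.5]
ee_pos: [0.5229, -0.1713, 0.0592]
ft_force: [0.6, -0.7, -0.9]
ee_pos: [0.523, -0.1715, 0.0578]
ft_force: [-1.6, 0.6, 2.8]
```

```bash
python3 -m jog '[[0,0,0,0,0,0],[0,0,0,0,0,0],[0,0,0,0,0,0],[0,0,0,0,0,0],[0,0,0,0,0,0],[0,0,0,0,0,0]]' 0.8;  python3 -m jog '[[0,-0.01,0,0,0,0],[0,-0.02,0,0,0,0],[0,-0.03,0,0,0,0],[0,-0.03,0,0,0,0],[-0.02,-0.02,-0.001,0,0,0],[-0.035,0,-0.004,0,0,0],[-0.038,0,-0.004,0,0,0],[-0.038,0,-0.004,0,0,0],[-0.038,0,-0.004,0,0,0],[-0.038,0,-0.004,0,0,0],[-0.038,0,-0.004,0,0,0],[-0.02,0,-0.004,0,0,0]]' 1
python3 - <<'E'
from h import *;from bench import r
plan(r,[.494,.114,.11],grip_axis=[1,0])
E
```

```text
time: 10.37
ee_pos: [0.5234, -0.1714, 0.0582]
eef_rot: [-0.499, 0.501, -0.5, 0.501]
ft_force: [-0.1, 0.2, -0.7]
width: 0.0754
time: 11.37
ee_pos: [0.4953, 0.0952, 0.1835]
eef_rot: [0.492, -0.503, 0.506, -0.498]
ft_force: [0.2, 0.1, -1.0]
width: 0.0865
t 11.37 tcp [0.4953 0.0952 0.1835] F [ 0.22  0.11 -0.96] w 0.0865 jointq [-0.79  0.08  0.54  1.86 -0.04  1.21 -0.26]
axes rows x,y,z: [[-0.019, -1.0, -0.003], [0.009, 0.002, -1.0], [1.0, -0.019, 0.009]]
shift mm [-18.6  73.6  -2.4] turn [-0.5 -1.1 -0.1]
```

```bash
python3 -m jog '[[-0.015,0.01,-0.002,0,-1,0],[0,0.025,0,0,0,0],[0,0.02,0,0,0,0],[0,0.01,0,0,0,0],[0,0,0,0,0,0],[0,0,0,0,0,0]]'
python3 - <<'E'
from h import *;from bench import r
plan(r,[.494,.114,.037],grip_axis=[1,0])
import pickle
d={n:r.camera(n) for n in("top","side")};pickle.dump(d,open("d2.pkl","wb"))
a=[cv2.resize(d["top"]["image"][150:260,120:370],None,fx=2,fy=2,interpolation=2),cv2.resize(d["side"]["image"][120:260,190:290],None,fx=3,fy=3,interpolation=2)]
h=420;a=[cv2.copyMakeBorder(i,0,h-i.shape[0],0,0,0) for i in a]
cv2.imwrite("pics/v3.png",np.hstack(a)[:,:800,::-1])
E
```

```text
time: 11.87
ee_pos: [0.4943, 0.1165, 0.1177]
eef_rot: [-0.498, 0.495, -0.499, 0.507]
ft_force: [-0.4, -0.5, -0.1]
width: 0.0873
t 11.87 tcp [0.4943 0.1165 0.1177] F [-0.36 -0.47 -0.12] w 0.0873 jointq [-0.79  0.16  0.52  1.93 -0.09  1.06 -0.23]
axes rows x,y,z: [[0.011, -1.0, -0.004], [0.013, 0.005, -1.0], [1.0, 0.01, 0.013]]
shift mm [ 2.8 80.7 -1.3] turn [-0.7  0.6 -0.3]
```

View pics/v3.png

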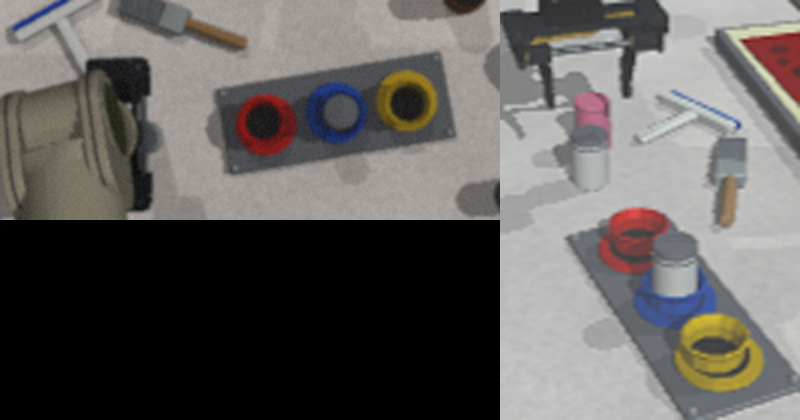

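The first weight stands upright in the blue cup: cap at about (341,112) in the left panel, with the cylinder inside the cup in the right one. Going down on the second.

```bash
python3 - <<'E'
from h import *;import pickle
c=pickle.load(open("d2.pkl","rb"))["top"];P=cloud(c)
Q=P[(np.hypot(P[...,0]-.522,P[...,1]+.1713)<.03)&(P[...,2]>.07)&(P[...,2]<.11)];print(len(Q),np.median(Q,0).round(4))
E
python3 -m jog '[[0.003,0.02,-0.001,-0.7,0.6,0],[0,0.025,0,0,0,0],[0,0.02,0,0,0,0],[0,0.007,0,0,0,0],[0,0,0,0,0,0],[0,0,0,0,0,0]]'
python3 - <<'E'
from h import *;from bench import r
plan(r,[.494,.114,.038],grip_axis=[1,0])
E
```

```text
236 [ 0.5226 -0.1684  0.0898]
time: 12.47
ee_pos: [0.4998, 0.1135, 0.051]
eef_rot: [-0.494, 0.501, -0.501, 0.504]
ft_force: [-0.4, -0.7, 0.3]
width: 0.0868
t 12.47 tcp [0.4998 0.1135 0.051 ] F [-0.41 -0.74  0.32] w 0.0868 jointq [-0.76  0.27  0.51  1.98 -0.17  0.92 -0.17]
axes rows x,y,z: [[-0.004, -1.0, -0.01], [0.011, 0.01, -1.0], [1.0, -0.004, 0.011]]
shift mm [-0.4 12.9 -5.9] turn [-0.7 -0.2 -0.6]
```

```bash
python3 -m jog '[[0,0.008,-0.006,-0.7,0,-0.5],[0,0.004,0,0,0,0],[0,0,0,0,0,0],[0,0,0,0,0,0]]'
python3 - <<'E'
from h import *;from bench import r
plan(r,[.494,.114,.038],grip_axis=[1,0])
E
```

```text
time: 12.8
ee_pos: [0.4954, 0.1144, 0.0415]
eef_rot: [-0.498, 0.501, -0.501, 0.5]
ft_force: [0.1, 0.1, -0.2]
width: 0.0867
t 12.80 tcp [0.4954 0.1144 0.0415] F [ 0.11  0.09 -0.21] w 0.0867 jointq [-0.76  0.28  0.5   1.99 -0.17  0.91 -0.17]
axes rows x,y,z: [[-0.004, -1.0, -0.003], [0.002, 0.003, -1.0], [1.0, -0.004, 0.002]]
shift mm [ 0.5  3.5 -1.4] turn [-0.1 -0.2 -0.2]
```

```bash
python3 -m jog '[[0,0.001,-0.001,0,0,0],[0,0,0,0,0,0],[0,0,0,0,0,0],[0,0,0,0,0,0],[0,0,0,0,0,0],[0,0,0,0,0,0],[0,0,0,0,0,0],[0,0,0,0,0,0],[0,0,0,0,0,0],[0,0,0,0,0,0]]' -1 25;  python3 -m jog '[[0,-0.01,0,0,0,0],[0,-0.02,0,0,0,0],[0,-0.03,0,0,0,0],[0,-0.03,0,0,0,0],[0,-0.01,0,0,0,0],[0,0,0,0,0,0],[0,-0.001,0,0,0,0],[0,-0.001,0,0,0,0]]'; for i in 1 2 3 4 5; do python3 -m jog '[[0,-0.001,0,0,0,0]]' | grep -E 'force|ee_pos|width'; done
```

```text
time: 13.63
ee_pos: [0.4949, 0.1149, 0.0416]
eef_rot: [-0.497, 0.501, -0.501, 0.501]
ft_force: [-0.7, -0.2, -0.0]
width: 0.047
time: 14.3
ee_pos: [0.4913, 0.1123, 0.1478]
eef_rot: [-0.499, 0.502, -0.501, 0.498]
ft_force: [-0.1, 0.3, -3.8]
width: 0.0466
ee_pos: [0.4908, 0.1121, 0.148]
ft_force: [1.0, 0.1, -3.5]
width: 0.0466
ee_pos: [0.4903, 0.1118, 0.1482]
ft_force: [0.5, 0.0, -3.7]
width: 0.047
ee_pos: [0.4898, 0.1116, 0.1484]
ft_force: [-0.0, 0.3, -3.2]
width: 0.0467
ee_pos: [0.4894, 0.1115, 0.1488]
ft_force: [-0.2, 0.9, -3.3]
width: 0.0465
ee_pos: [0.4891, 0.1114, 0.1494]
ft_force: [-0.2, 0.3, -2.7]
width: 0.0469
```

It weighs about 3.4 N, so it's the tube and goes in the yellow cup, at about TCP (0.536, -0.268).

```bash
python3 -m jog '[[0.01,-0.02,0.003,0,0,0],[0.03,-0.02,0.004,0,0,0],[0.038,-0.004,0.004,0,0,0],[0.038,-0.002,0.004,0,0,0],[0.038,-0.002,0.004,0,0,0],[0.038,-0.002,0.004,0,0,0],[0.038,-0.002,0.004,0,0,0],[0.038,-0.002,0.004,0,0,0],[0.038,-0.002,0.004,0,0,0],[0.02,-0.002,0.004,0,0,0],[0,-0.002,0,0,0,0],[0,-0.001,0,0,0,0]]'
python3 - <<'E'
from h import *;from bench import r
plan(r,[.536,-.268,.12],grip_axis=[1,0])
E
```

```text
time: 15.72
ee_pos: [0.5277, -0.2279, 0.2133]
eef_rot: [0.505, -0.5, 0.499, -0.496]
ft_force: [-0.1, -0.1, -3.0]
width: 0.0464
t 15.72 tcp [ 0.5277 -0.2279  0.2133] F [-0.11 -0.14 -2.98] w 0.0464 jointq [-0.33  0.28  0.79  1.64 -0.19  1.31  0.49]
axes rows x,y,z: [[0.003, -1.0, 0.008], [-0.01, -0.008, -1.0], [1.0, 0.003, -0.01]]
shift mm [39.4 93.5  9.1] turn [0.6 0.2 0.5]
```

```bash
python3 -m jog '[[0.02,0,0.004,0.6,0.2,0.5],[0.018,0,0.004,0,0,0],[0,0.02,0,0,0,0],[0,0.03,0,0,0,0],[0,0.025,0,0,0,0],[0,0.01,0,0,0,0],[0,0,0,0,0,0],[0,0,0,0,0,0]]'
python3 - <<'E'
from h import *;from bench import r
plan(r,[.536,-.268,.092],grip_axis=[1,0])
E
```

```text
time: 16.38
ee_pos: [0.539, -0.2586, 0.1257]
eef_rot: [-0.501, 0.499, -0.497, 0.504]
ft_force: [0.0, 0.3, -3.0]
width: 0.047
t 16.38 tcp [ 0.539  -0.2586  0.1257] F [ 0.04  0.32 -2.98] w 0.047 jointq [-0.22  0.42  0.76  1.69 -0.32  1.16  0.63]
axes rows x,y,z: [[0.009, -1.0, -0.005], [0.001, 0.005, -1.0], [1.0, 0.009, 0.001]]
shift mm [ 9.6 33.6 -3.2] turn [-0.1  0.5 -0.3]
```

```bash
python3 -m jog '[[0.01,0.01,-0.003,0,0.5,0],[0,0.01,0,0,0,0],[0,0.003,0,0,0,0],[0,0,0,0,0,0],[0,0,0,0,0,0]]'
python3 - <<'E'
from h import *;from bench import r
plan(r,[.536,-.268,.092],grip_axis=[1,0])
E
```

```text
time: 16.8
ee_pos: [0.5383, -0.2692, 0.1043]
eef_rot: [-0.498, 0.499, -0.5, 0.503]
ft_force: [0.1, -0.6, -3.8]
width: 0.0464
t 16.80 tcp [ 0.5383 -0.2692  0.1043] F [ 0.15 -0.59 -3.84] w 0.0464 jointq [-0.2   0.45  0.75  1.7  -0.34  1.12  0.66]
axes rows x,y,z: [[0.002, -1.0, -0.005], [0.006, 0.005, -1.0], [1.0, 0.002, 0.006]]
shift mm [-1.1 12.3 -2.4] turn [-0.4  0.1 -0.3]
```

```bash
python3 -m jog '[[-0.001,0.003,-0.0025,-0.4,0,-0.3],[0,0.003,0,0,0,0],[0,0.003,0,0,0,0],[0,0,0,0,0,0]]'|grep -E 'ee_pos|force';for i in 1 2; do python3 -m jog '[[0,0.003,0,0,0,0],[0,0.002,0,0,0,0]]' | grep -E 'ee_pos|force'; done
```

```text
ee_pos: [0.5362, -0.2682, 0.0956]
ft_force: [-0.8, 0.3, -3.0]
ee_pos: [0.5365, -0.2681, 0.0906]
ft_force: [-0.8, 0.3, -3.5]
ee_pos: [0.5367, -0.2681, 0.0851]
ft_force: [0.5, 0.2, -4.2]
```

```bash
for i in 1 2 3; do python3 -m jog '[[0,0.002,0,0,0,0],[0,0.0015,0,0,0,0]]' | grep -E 'ee_pos|force'; done
```

```text
ee_pos: [0.5366, -0.2681, 0.081]
ft_force: [0.2, -0.4, -3.3]
ee_pos: [0.5366, -0.2682, 0.077]
ft_force: [-0.1, -0.6, -3.7]
ee_pos: [0.5366, -0.2682, 0.0732]
ft_force: [1.0, 0.5, -3.9]
```

Underside is now about 32 mm up and going into the sleeve freely.

```bash
for i in 1 2 3 ; do python3 -m jog '[[0,0.002,0,0,0,0],[0,0.001,0,0,0,0]]' | grep -E 'ee_pos|force'; done
```

```text
ee_pos: [0.5365, -0.2682, 0.0698]
ft_force: [0.6, -0.9, -3.9]
ee_pos: [0.5365, -0.2682, 0.0665]
ft_force: [0.2, -0.0, -3.4]
ee_pos: [0.5366, -0.2682, 0.0632]
ft_force: [1.2, -0.1, -3.6]
```

```bash
for i in 1 2 3; do python3 -m jog '[[0,0.0015,0,0,0,0],[0,0,0,0,0,0]]' | grep -E 'ee_pos|force'; done
```

```text
ee_pos: [0.5365, -0.2681, 0.0613]
ft_force: [-0.4, -0.2, -3.5]
ee_pos: [0.5366, -0.2682, 0.0596]
ft_force: [0.3, -0.3, -4.4]
ee_pos: [0.5368, -0.2684, 0.0584]
ft_force: [-2.2, 0.5, -0.2]
```

The seat now carries the load, so I'll release and retreat, then check.

```bash
python3 -m jog '[[0,0,0,0,0,0],[0,0,0,0,0,0],[0,0,0,0,0,0],[0,0,0,0,0,0],[0,0,0,0,0,0],[0,0,0,0,0,0]]' 0.8;  python3 -m jog '[[0,-0.01,0,0,0,0],[0,-0.02,0,0,0,0],[0,-0.03,0,0,0,0],[0,-0.03,0,0,0,0],[-0.02,-0.03,-0.01,0,0,0],[-0.035,0,-0.02,0,0,0],[-0.035,0,-0.02,0,0,0],[-0.038,0,-0.01,0,0,0],[-0.038,0,-0.004,0,0,0],[-0.038,0,-0.004,0,0,0],[-0.038,0,-0.004,0,0,0],[-0.038,0,-0.004,0,0,0]]' 1; python3 -m jog '[[-0.035,0,0,0,0,0],[-0.035,0,0,0,0,0],[-0.03,0,0,0,0,0],[-0.01,0,0,0,0,0],[0,0,0,0,0,0],[0,0,0,0,0,0],[0,0,0,0,0,0]]'
python3 - <<'E'
from h import *;from bench import r
d={n:r.camera(n) for n in("top","side")};c=d["top"];P=cloud(c)
for x,y in((.522,-.1713),(.535,-.2687)):
    Q=P[(np.hypot(P[...,0]-x,P[...,1]-y)<.03)&(P[...,2]>.07)&(P[...,2]<.11)];print(len(Q),np.median(Q,0).round(4),np.percentile(Q[:,2],[5,95]).round(4))
a=[cv2.resize(d["top"]["image"][110:260,110:380],None,fx=1.8,fy=1.8,interpolation=2),cv2.resize(d["side"]["image"][120:260,190:290],None,fx=3,fy=3,interpolation=2)]
h=420;a=[cv2.copyMakeBorder(i,0,h-i.shape[0],0,0,0) for i in a]
cv2.imwrite("pics/v4.png",np.hstack(a)[:,:800,::-1])
print(r.read_state()["joint_vel"].round(3),r.read_state()["ft_force"])
E
```

```text
time: 19.47
ee_pos: [0.5381, -0.2691, 0.06]
eef_rot: [0.5, -0.498, 0.501, -0.501]
ft_force: [0.5, -0.1, 0.7]
width: 0.0756
time: 20.47
ee_pos: [0.4588, 0.0097, 0.1916]
eef_rot: [0.494, -0.5, 0.509, -0.497]
ft_force: [1.1, 0.3, -0.3]
width: 0.0866
time: 21.05
ee_pos: [0.4588, 0.1312, 0.1965]
eef_rot: [0.493, -0.498, 0.507, -0.502]
ft_force: [-0.2, 0.4, 0.1]
width: 0.0871
238 [ 0.5225 -0.1684  0.0902] [0.0854 0.0938]
244 [ 0.5351 -0.2676  0.0891] [0.0839 0.0924]
[ 0.002  0.003 -0.002  0.002 -0.005 -0.002 -0.004] [0.37894154 0.04377639 0.02312235]
```

View pics/v4.png

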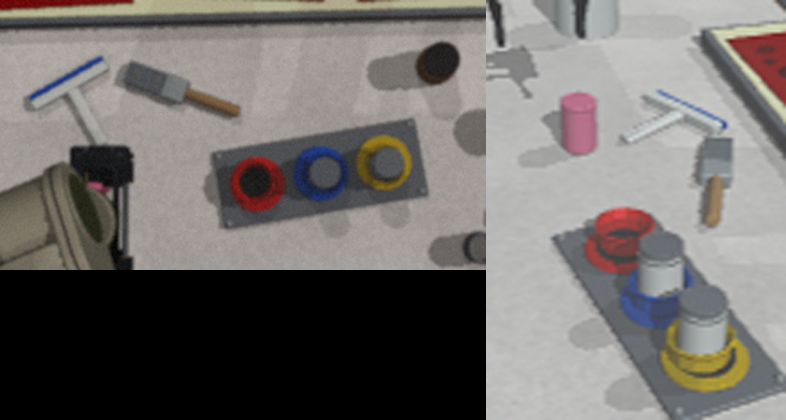

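Both weights stand upright in their cups, with caps at about (323,173) in blue and (387,164) in yellow in the left panel. The cap heights of 90.2 and 89.1 mm match fully seated (89.6 and 88.7 mm expected). The squeegee and brush haven't moved, and the arm is clear. Handing in.

```bash
python3 -c "from bench import r; print(r.close_job())"
```

```text
the job is handed in; nothing more can be done
None
```

I sorted both weights and handed the job in at about 21 s of the 72 s allowed. No verdict was reported.

- **Weight at (0.474, 0.286):** lifting it added only about 1 N, so it is the empty one. It went into the blue cup. The funnel pushed back with about 5 N, so I eased it sideways, and it then slid down to the seat.
- **Weight at (0.493, 0.114):** lifting it added about 3.4 N, so it is the tube. It went into the yellow cup without touching the funnel noticeably. The red cup stays empty.

**Last checks:**
- **Seating:** the cap tops measured 90.2 mm in blue and 89.1 mm in yellow, against about 89.6 and 88.7 mm expected when fully down. Both weights look upright in the last picture.
- **Cup loads:** the highest wrist force read near a cup was about 6 N, taken between short moves rather than continuously.
- **Release:** the gripper was open and clear of everything.
- **Bystanders:** the brush, squeegee and jar look where they were. The beaker was outside the last crop, but the arm never went near it.

**Uncertain or disagreeing:**
- **Camera offset:** the top and side views differed by about 3 mm in x, so I took the x positions from where the gripper closed and from feel.
- **Force noise:** readings scattered by about 0.5 to 1 N, and the empty gripper read as much as -1 N. That is still well short of the 2.6 N between the empty weight and the tube.
- **Pad depth:** how far the pads sank could not be measured directly.

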